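# Nest the saucepans and fit the straining lid

### The job

Put the saucepan set away: nest all the pans that are out in one stack on the round wooden board, each with the neck of its handle in the pouring lip of the pan below so that it goes fully home and sits level, the handles fanned out and none of them reaching over the front edge of the worktop. Then put the straining lid on the top pan, level, with its slotted tongue in that pan's pouring lip, and leave the other things on the worktop as they are.

Things in the scene. Friction and masses are not known exactly. Their poses are not given: they have to be found in the camera images.
- pan_a: one of up to four identical conical steel saucepans (some may be absent), about 0.24 kg. Origin: centre of the underside; z up; handle along +x. Underside radius 36 mm, rim radius 58.5 mm, height 50 mm, thin wall, floor 10 mm thick: fully nested, its origin is 10 mm above that of the pan below, on the same axis. Its handle clears the rims of all pans further down
- pan_a_grip (a point): middle of the handle of pan_a, 105 mm from the axis, 41 mm above the underside. Black straight grip 18 mm wide, 18 mm tall (z 32 to 50 mm), 80 to 155 mm from the axis; between it and the wall the steel neck, 14 mm wide, 18 mm tall, its top level with the rim. In a nest the neck reaches 8 mm below the rim of the pan below
- pan_a_lip (a point): bottom of the pouring lip of pan_a, 39 mm above the underside: a dip in the rim 36 mm wide, 11 mm deep, 54 degrees clockwise from the handle seen from above. The next pan goes home only with its neck in this lip (about 10 degrees play each way); over the rest of the rim its neck is propped up and it stays tilted by about 5 degrees
- pan_a_tip (a point): outer end of the handle of pan_a, 155 mm from the pan's axis, 41 mm above its underside
- pan_b: one of up to four identical conical steel saucepans (some may be absent), about 0.24 kg. Origin: centre of the underside; z up; handle along +x. Underside radius 36 mm, rim radius 58.5 mm, height 50 mm, thin wall, floor 10 mm thick: fully nested, its origin is 10 mm above that of the pan below, on the same axis. Its handle clears the rims of all pans further down
- pan_b_grip (a point): middle of the handle of pan_b, 105 mm from the axis, 41 mm above the underside. Black straight grip 18 mm wide, 18 mm tall (z 32 to 50 mm), 80 to 155 mm from the axis; between it and the wall the steel neck, 14 mm wide, 18 mm tall, its top level with the rim. In a nest the neck reaches 8 mm below the rim of the pan below
- pan_b_lip (a point): bottom of the pouring lip of pan_b, 39 mm above the underside: a dip in the rim 36 mm wide, 11 mm deep, 54 degrees clockwise from the handle seen from above. The next pan goes home only with its neck in this lip (about 10 degrees play each way); over the rest of the rim its neck is propped up and it stays tilted by about 5 degrees
- pan_b_tip (a point): outer end of the handle of pan_b, 155 mm from the pan's axis, 41 mm above its underside
- pan_c: one of up to four identical conical steel saucepans (some may be absent), about 0.24 kg. Origin: centre of the underside; z up; handle along +x. Underside radius 36 mm, rim radius 58.5 mm, height 50 mm, thin wall, floor 10 mm thick: fully nested, its origin is 10 mm above that of the pan below, on the same axis. Its handle clears the rims of all pans further down
- pan_c_grip (a point): middle of the handle of pan_c, 105 mm from the axis, 41 mm above the underside. Black straight grip 18 mm wide, 18 mm tall (z 32 to 50 mm), 80 to 155 mm from the axis; between it and the wall the steel neck, 14 mm wide, 18 mm tall, its top level with the rim. In a nest the neck reaches 8 mm below the rim of the pan below
- pan_c_lip (a point): bottom of the pouring lip of pan_c, 39 mm above the underside: a dip in the rim 36 mm wide, 11 mm deep, 54 degrees clockwise from the handle seen from above. The next pan goes home only with its neck in this lip (about 10 degrees play each way); over the rest of the rim its neck is propped up and it stays tilted by about 5 degrees
- pan_c_tip (a point): outer end of the handle of pan_c, 155 mm from the pan's axis, 41 mm above its underside
- pan_d: one of up to four identical conical steel saucepans (some may be absent), about 0.24 kg. Origin: centre of the underside; z up; handle along +x. Underside radius 36 mm, rim radius 58.5 mm, height 50 mm, thin wall, floor 10 mm thick: fully nested, its origin is 10 mm above that of the pan below, on the same axis. Its handle clears the rims of all pans further down
- pan_d_grip (a point): middle of the handle of pan_d, 105 mm from the axis, 41 mm above the underside. Black straight grip 18 mm wide, 18 mm tall (z 32 to 50 mm), 80 to 155 mm from the axis; between it and the wall the steel neck, 14 mm wide, 18 mm tall, its top level with the rim. In a nest the neck reaches 8 mm below the rim of the pan below
- pan_d_lip (a point): bottom of the pouring lip of pan_d, 39 mm above the underside: a dip in the rim 36 mm wide, 11 mm deep, 54 degrees clockwise from the handle seen from above. The next pan goes home only with its neck in this lip (about 10 degrees play each way); over the rest of the rim its neck is propped up and it stays tilted by about 5 degrees
- pan_d_tip (a point): outer end of the handle of pan_d, 155 mm from the pan's axis, 41 mm above its underside
- lid: round steel straining lid, 122 mm across, 0.11 kg. Origin: centre of its underside (bottom of the locating rim, 96 mm across, 8 mm tall); z up; +x points to the straining tongue. The plate's underside is 8 mm above the origin. Seated on a pan its origin is 42 mm above the pan's and near its axis (5 mm play)
- lid_grip (a point): grip point of the lid's black bar handle, 34 mm above the origin; the bar runs along the lid's x over its centre, 50 mm long, 14 mm wide, from 11 to 39 mm above the origin
- lid_tongue (a point): middle of the slotted straining tongue, 62 mm from the lid's centre: 24 mm wide, reaching 68 mm out and 8 mm below the plate. It hangs in a pan's pouring lip (about 6 degrees play each way); on any other part of the rim it props the lid up, tilted by about 4 degrees
- trivet: round wooden pan board, 160 mm across, 10 mm thick, fixed; origin at the centre of its underside, on the worktop (z = 0). The front edge of the worktop is the line x = 0.32; a kitchen scale, a napkin holder and a toaster stand behind the work, from x = 0.65 (toaster, on the left) and x = 0.72 (others)
- dark_pouch: small dark zip pouch, 66 x 118 x 37 mm, lying; bystander; origin at the centre of its underside, long side along y
- kitchen_timer: small green digital timer, 26 x 64 x 54 mm, standing; bystander; origin at the centre of its underside

How it is judged:
By the outcome, as a careful person would: the job done as asked, in the order asked, and still so for the second after the job is handed in, with the robot touching nothing.
Of pan_a, pan_b, pan_c, pan_d only 3 to 4 are there at a start; the rules pass over those that are not, and their reading is None.
At some moment in a run one of pan_a, pan_b, pan_c, pan_d, lid may be knocked a few centimetres aside while the robot is not near it.
Once in a run the grip may slacken for a moment while it holds something.
It also fails if it takes over 210 s, if anything falls off the work surface, if the arm or the gripper's body presses on something with over 40 N, if the wrist force passes 120 N, or if a joint passes its speed limit or range.

### The arm

A 6-joint arm with a two-finger parallel gripper is mounted at the origin on a cart in front of the work surface, level with it; the furniture and walls round the work are solid. World frame = base frame: x ahead of the robot, y to its left, z up, the work surface at z = 0. Lengths are in m, angles in rad, forces in N, time in s.
With the tool pointing down it reaches from about 0.275 to 0.775 m from the base axis. Payload 14.6 kg.
Tool frame: the origin (TCP) lies on the mounting face of the last link; the fingertips stand 173 mm ahead of it and the grasp point (between the pads) lies 155 mm ahead of it; z points along the fingers, y is the direction in which the jaws open and shut (so a half turn about z gives the same grasp; the last joint's range is limited). The gripper opens to 85 mm and grips with 20 to 120 N. Pads are 22 mm wide; open, the fingers measure 114 mm over their backs; the gripper's body (76 mm by 85 mm) begins 54 mm behind the grasp point. The pads swing forward as they close: fully open they stand 13 mm farther back than shut.
Start: joints at [1.057, 0.263, -0.048, 1.259, 0, 1.415], TCP at [0.184, 0.492, 0.405] pointing down, gripper open.
Joint ranges: [-2.65, 2.65], [-0.89, 1.7], [-1.18, 1.37], [-2.13, 2.11], [-1.35, 1.29], [-3.14, 3.14]. Speed limits (rad/s): [1.89, 1.89, 2.57, 2.79, 3.14, 3.14].

### API

Orientations are given as a unit quaternion [w, x, y, z].
In Python, from bench import arm, imaging gives the robot as it stands.
- The arm moves only by the tool apply_moves, never from a script. Its argument "increments" is a list of rows, each a list of 6 numbers: the shift along the tool's x, y, z in cm, then the turn, a rotation vector about the tool's x, y, z in degrees. A call has 1 to 12 rows; each row shifts and turns the commanded pose from where the row before left it, along the tool's axes as they then stand; what a row does not reach is not made up. A row lasts 1/12 s, in which the tool goes at most 41.7 mm and 7.16 degrees, less where a joint would pass 70% of its speed; a pose out of reach is approached as far as the arm can. A call with a gripper value outside its range is refused whole. "gripper" is the closure, from -1 (fully open) to 1 (shut), set as the call begins (left out, the last holds). The fingers move at their own pace and stop on an object; "grip_force" is the grip in N (left out, the last holds). Time passes only in rows, so rows that do not move let the fingers close. It gives the time, the measured TCP pose, the force and the opening at its end, in the units of the state.
- arm.read_state(): the state, without advancing time (a new reading comes with each control period).
- imaging.get_image(name): name is "side" or "top"; returns a dict with "img" (384x512x3 uint8, red, green, blue), "mtx" (3x3 intrinsics, pixels), "dist" ([k1, k2, p1, p2, k3] as OpenCV has them; the pictures are not rectified), "rvec" (rotation vector, rad) and "tvec" (3), from world to camera coordinates, as OpenCV has them. Camera axes: x right, y down, z forward; pixel columns grow to the right and rows downward; lengths in m; the calibration is good to about 2 mm. A picture is of the moment at which its call begins. There is no depth.
- arm.job_done(): hands the job in, once; it reports no verdict.
The state is a dict: "t": time; "qpos": joint angles; "joint_velocities": joint speeds; "joint_efforts": joint torques, N m; "tool_pos": TCP position; "tool_rot": TCP orientation; "contact_force": force on the tool from outside, world axes, zero at the start; "moment": the same for the moment, N m; "opening": opening from 0.0 (shut) to 1.0 (fully open).
Only numpy, scipy, OpenCV 4.12 (cv2) and the standard library are available. Lean on these libraries where they do the work, as an engineer would, in place of code of your own. Each camera call takes 0.05 s, during which the arm holds its last target. There are 200 camera calls.

## Working session

There is one attempt and no reset: what is moved stays moved. The work goes in short steps, Python scripts to look and compute and a tool call to move; the robot and the scene stay as the last step left them, time stands still between calls to the robot, and variables do not carry over. Pictures are saved under pics/ and viewed, about 12 in all and at most 16, crops included, and the job is handed in when it is done.

Besides the shell and the picture viewer there is one more tool, called in YAML: its name, and indented under it one key for each argument. apply_moves: Moves the arm, as the interface text tells. Its arguments: {"type":"object","properties":{"increments":{"type":"array","items":{"type":"array","items":{"type":"number"}}},"gripper":{"type":"number"},"grip_force":{"type":"number"}},"required":["increments"]}

```bash
ls; mkdir -p pics; python3 - <<'E'
from bench import arm, imaging
import cv2
for n in("top","side"):
    d=imaging.get_image(n); cv2.imwrite(f"pics/{n}0.png",cv2.resize(d["img"][:,:,::-1],(768,576)))
    print(n,d["mtx"].tolist(),d["dist"],d["rvec"],d["tvec"])
print(arm.read_state())
E
```

```text
pics
top [[358.7742139513555, 0.0, 253.5674173452587], [0.0, 358.7742139513555, 191.00097346052434], [0.0, 0.0, 1.0]] [-0.07223744  0.          0.          0.          0.        ] [ 2.17027083 -2.11284825  0.15522135] [-0.0215097   0.56360921  1.10326244]
side [[422.8724775627236, 0.0, 256.76506119726395], [0.0, 422.8724775627236, 186.50646003564788], [0.0, 0.0, 1.0]] [-0.08071513  0.          0.          0.          0.        ] [ 2.07095901 -0.47982417  0.23961894] [-0.50092974  0.17072521  1.16931921]
{'t': 0.1, 'qpos': array([ 1.05668445e+00,  2.63489565e-01, -4.88818346e-02,  1.25938018e+00,
        9.35659379e-06,  1.41549886e+00]), 'joint_velocities': array([-0.00139211, -0.00053045,  0.00266342, -0.00052823,  0.00293718,
       -0.00086081]), 'joint_efforts': array([ 2.58118220e-03, -6.38574815e+01,  3.85063612e+01,  9.97025549e-03,
       -1.55541438e-04,  5.35204691e-06]), 'tool_pos': array([0.18432481, 0.49149445, 0.40426253]), 'tool_rot': array([-1.61314449e-04,  1.78446302e-01,  9.83949536e-01, -4.49585311e-04]), 'contact_force': array([-0.59263426,  0.39130348, -0.3095476 ]), 'moment': array([-0.04827681, -0.02005451, -0.03601265]), 'opening': 1.001056731420045}
```

View pics/top0.png

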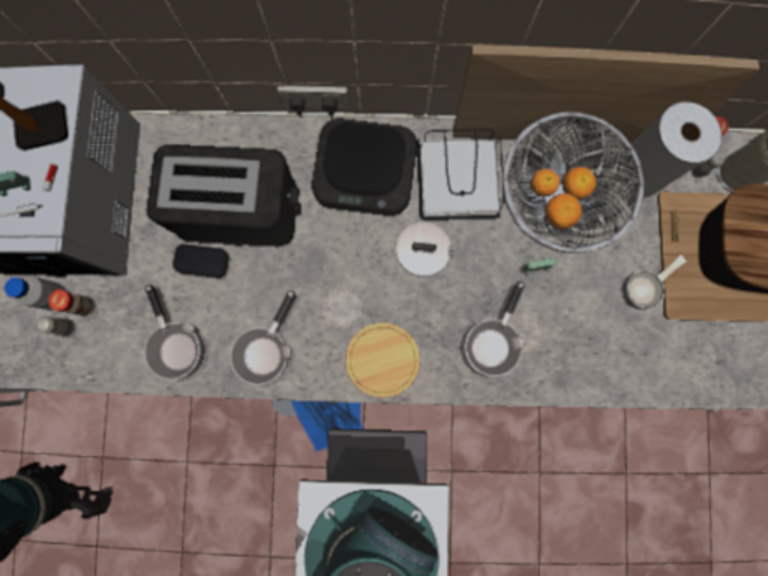

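View pics/side0.png

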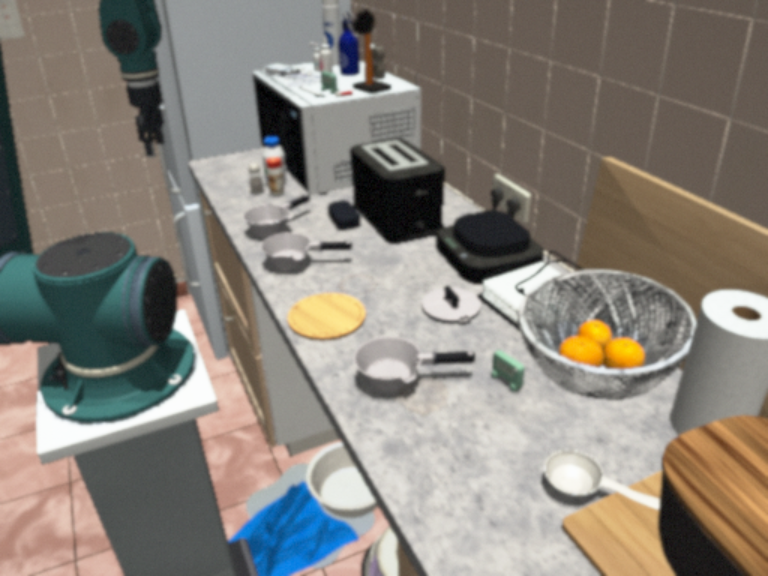

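Top view (2x pixels): pans at about (175,350), (260,355) and (492,347), so three are out, with handles pointing back. The lid is at (423,248) and the board at (383,359). The pouch is at (200,260) and the timer at (540,265). The side view agrees.

```bash
cat > h.py <<'E'
import numpy as np, cv2
from bench import arm, imaging
def cast(d,uv,z):
    uv=np.asarray(uv,float).reshape(-1,1,2)
    n=cv2.undistortPoints(uv,d["mtx"],d["dist"]).reshape(-1,2)
    R,_=cv2.Rodrigues(np.array(d["rvec"],float)); t=np.array(d["tvec"],float).ravel()
    c=-R.T@t; r=np.c_[n,np.ones(len(n))]@R
    return (c+r*((z-c[2])/r[:,2])[:,None])
def proj(d,p):
    return cv2.projectPoints(np.asarray(p,float).reshape(-1,1,3),np.array(d["rvec"],float),np.array(d["tvec"],float),d["mtx"],d["dist"])[0].reshape(-1,2)
def blobs(mask,roi,amin=15):
    x0,y0,x1,y1=roi; m=np.zeros_like(mask); m[y0:y1,x0:x1]=mask[y0:y1,x0:x1]
    n,l,s,c=cv2.connectedComponentsWithStats(m.astype(np.uint8))
    return [(s[i,4],c[i],np.argwhere(l==i)[:,::-1]) for i in np.argsort(-s[1:,4])+1 if s[i,4]>=amin]
def fitcircle(p):
    A=np.c_[2*p[:,:2],np.ones(len(p))]; b=(p[:,:2]**2).sum(1)
    s=np.linalg.lstsq(A,b,rcond=None)[0]; return s[:2],np.sqrt(s[2]+s[:2]@s[:2])
def dark(d,t=50): return d["img"].max(2)<t
def handle(d,roi,z=0.047,t=50):
    b=blobs(dark(d,t),roi)
    if not b: return None
    p=cast(d,b[0][2],z)[:,:2]; m=p.mean(0); w,v=np.linalg.eigh(np.cov(p.T)); a=v[:,1]
    q=(p-m)@a; return m,a,q.min(),q.max(),b[0][0]
E
cat > m.py <<'E'
from h import *
d=imaging.get_image("top"); img=d["img"]
R,_=cv2.Rodrigues(np.array(d["rvec"],float)); print("cam",-R.T@np.array(d["tvec"]).ravel())
for n,roi,fc in(("P1",(92,185,120,222),(120,234)),("P2",(175,188,205,228),(175,237)),("P3",(325,183,355,222),(327,232))):
    m,a,lo,hi,k=handle(d,roi)
    f=cast(d,[fc],0.01)[0,:2]
    if a@(m-f)<0: a=-a
    # bright floor disk
    hsv=img.max(2).astype(int); r=(fc[0]-22,fc[1]-22,fc[0]+22,fc[1]+22)
    b=blobs(hsv>150,r)
    fl=cast(d,b[0][2],0.01)[:,:2].mean(0) if b else None
    print(n,"hmid",m.round(4),"ang",np.degrees(np.arctan2(a[1],a[0])).round(1),"len",round(hi-lo,4),k,"axis",(m-0.1175*a).round(4),"floor",b[0][0] if b else 0,fl)
h=cv2.cvtColor(img,cv2.COLOR_RGB2HSV)
b=blobs((h[:,:,1]>110)&(h[:,:,0]>10)&(h[:,:,0]<30),(220,200,290,270))
e=cast(d,b[0][2],0.01)[:,:2]; print("trivet",b[0][0],e.mean(0),np.ptp(e,axis=0),(e.min(0)+e.max(0))/2)
m,a,lo,hi,k=handle(d,(265,150,300,178),0.039,70); print("lid bar",m,np.degrees(np.arctan2(a[1],a[0])),hi-lo,k)
b=blobs(img.min(2)>135,(255,135,310,190)); e=cast(d,b[0][2],0.01)[:,:2]; print("lid",b[0][0],e.mean(0),np.ptp(e,axis=0))
cv2.imwrite("pics/z1.png",np.hstack([cv2.resize(img[125:265,90:230,::-1],(390,390),interpolation=cv2.INTER_CUBIC),cv2.resize(img[125:265,225:365,::-1],(390,390),interpolation=cv2.INTER_CUBIC)]))
E
python3 m.py
```

```text
cam [ 0.39375214 -0.01389376  1.17476476]
P1 hmid [0.5188 0.4735] ang 26.0 len 0.0684 84 axis [0.4132 0.422 ] floor 412 [0.41488817 0.43174897]
P2 hmid [0.5146 0.188 ] ang -24.1 len 0.0607 23 axis [0.4074 0.236 ] floor 440 [0.41102204 0.24663108]
P3 hmid [ 0.5464 -0.2817] ang -23.0 len 0.0524 23 axis [ 0.4382 -0.2359] floor 456 [ 0.44178634 -0.245932  ]
trivet 803 [ 0.37680409 -0.01969864] [0.08318113 0.14806468] [ 0.37757132 -0.01537883]
lid bar [ 0.65338769 -0.09678987] 86.79828635777591 0.04568346215118558 52
lid 1182 [ 0.66507849 -0.08919769] [0.16409396 0.15753159]
```

View pics/z1.png

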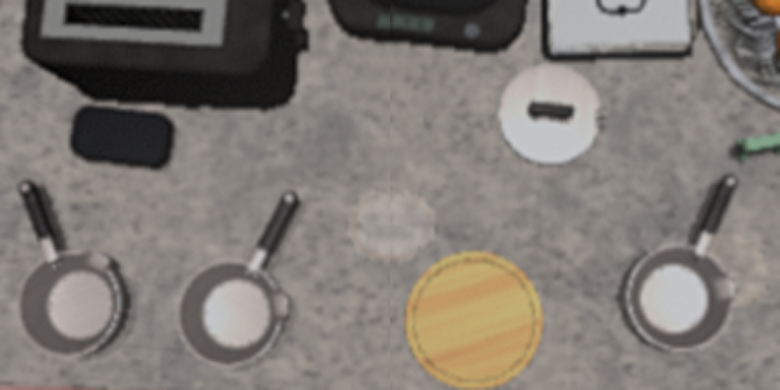

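Zoom: rim centres in image pixels are about (116,234), (174,237) and (329,232). The pans' lips lie clockwise of the handles, and the lid tongue points to the image right (−y). The dark threshold was too strict, so I'll refine.

```bash
cat >> h.py <<'E'
def hough(d,c,r,z,s=4,w=34):
    u,v=int(c[0]),int(c[1]); g=cv2.cvtColor(d["img"],cv2.COLOR_RGB2GRAY)[v-w:v+w,u-w:u+w]
    g=cv2.GaussianBlur(cv2.resize(g,None,fx=s,fy=s,interpolation=cv2.INTER_CUBIC),(5,5),0)
    o=cv2.HoughCircles(g,cv2.HOUGH_GRADIENT_ALT if 0 else cv2.HOUGH_GRADIENT,1,200,param1=80,param2=12,minRadius=int((r-2)*s),maxRadius=int((r+2)*s))
    if o is None: return None
    x,y,rr=o[0,0]; px=np.array([u-w+(x+.5)/s-.5,v-w+(y+.5)/s-.5]); return px,rr/s,cast(d,[px],z)[0,:2]
def hpx(d,roi,t=75,hue=None):
    b=blobs(dark(d,t),roi); return b[0] if b else None
def pan(d,c,roi,z0=0,t=75):
    px,r,ax=hough(d,c,18.6,z0+.05)
    m,a,lo,hi,k=handle(d,roi,z0+.047,t)
    if a@(m-ax)<0:a=-a
    v=m-ax; return dict(axis=ax.round(4),r=r,hmid=m.round(4),dist=np.hypot(*v).round(4),ang_v=np.degrees(np.arctan2(v[1],v[0])).round(1),ang_pca=np.degrees(np.arctan2(a[1],a[0])).round(1),len=(hi-lo).round(4),n=k)
E
python3 - <<'E'
from h import *
d=imaging.get_image("top")
for c,roi in(((116,234),(92,183,114,216)),((174,237),(178,188,205,222)),((329,232),(325,183,355,216))): print(pan(d,c,roi))
print("lid",hough(d,(282,166),18.5,.01)); print("triv",hough(d,(255,240),24,.01,w=40))
print(handle(d,(272,158,294,172),0.037,75))
E
```

```text
{'axis': array([0.4118, 0.4242]), 'r': np.float32(18.95), 'hmid': array([0.5153, 0.4693]), 'dist': np.float64(0.113), 'ang_v': np.float64(23.5), 'ang_pca': np.float64(30.8), 'len': np.float64(0.0892), 'n': np.int32(175)}
{'axis': array([0.4098, 0.2446]), 'r': np.float32(17.9), 'hmid': array([0.51  , 0.1954]), 'dist': np.float64(0.1116), 'ang_v': np.float64(-26.2), 'ang_pca': np.float64(-24.5), 'len': np.float64(0.0733), 'n': np.int32(124)}
{'axis': array([ 0.4409, -0.2419]), 'r': np.float32(18.625), 'hmid': array([ 0.5432, -0.2844]), 'dist': np.float64(0.1107), 'ang_v': np.float64(-22.6), 'ang_pca': np.float64(-27.9), 'len': np.float64(0.0798), 'n': np.int32(132)}
lid (array([282., 165.], dtype=float32), np.float32(18.15), array([ 0.65862252, -0.09822288]))
triv None
(array([ 0.6540028, -0.0965419]), array([0.05466607, 0.99850469]), np.float64(-0.022685997581830725), np.float64(0.02307449689374702), np.int32(55))
```

```bash
cat > go.py <<'E'
import sys
from h import *
from scipy.spatial.transform import Rotation as Ro
# usage: go.py x y zgrasp handle_angle  -> tool shift needed (at present yaw) cm, turn about tool z deg
s=arm.read_state(); q=s["tool_rot"]; R=Ro.from_quat(q,scalar_first=True).as_matrix()
p=s["tool_pos"]; xd=np.degrees(np.arctan2(R[1,0],R[0,0]))
x,y,z,al=map(float,sys.argv[1:5]); 
D=np.array([x,y,z+.155])-p; sh=R.T@D*100
dy=(al+180-xd+180)%360-180
R2=Ro.from_euler('z',dy,degrees=True).as_matrix()@R
print("t",round(s["t"],1),"pos",p.round(4),"xd",round(xd,1),"tilt z",R[:,2].round(4),"F",s["contact_force"].round(1),"op",round(s["opening"],3))
print("shift now-axes cm",sh.round(2),"| turn z",round(-dy,1),"| shift in final axes",(R2.T@D*100).round(2))
E
python3 go.py .4985 .2025 .15 -25
python3 - <<'E'
from h import *
d=imaging.get_image("top"); print(cast(d,[[255.2,239.5]],.01), fitcircle(cast(d,[[231,239.5],[279.4,239.5],[255.2,215],[255.2,264]],.01)))
E
```

```text
t 0.2 pos [0.1843 0.4915 0.4044] xd 159.4 tilt z [-3.e-04 -6.e-04 -1.e+00] F [ 0.4 -0.3 -0.5] op 1.002
shift now-axes cm [-39.57 -16.02   9.95] | turn z 4.4 | shift in final axes [-40.69 -12.91   9.94]
[[ 0.41099869 -0.01570389  0.01      ]] (array([ 0.411635  , -0.01567857]), np.float64(0.07823198367470834))
```

apply_moves:
  increments:
    - [-3,-1.2,0,0,0,4.4]
    - [-3.6,-1.2,0,0,0,0]
    - [-3.6,-1.2,0,0,0,0]
    - [-3.6,-1.2,0,0,0,0]
    - [-3.6,-1.2,0,0,0,0]
    - [-3.6,-1.2,0,0,0,0]
    - [-3.6,-1.2,0,0,0,0]
    - [-3.6,-1.2,0,0,0,0]
    - [-3.6,-1.2,1.5,0,0,0]
    - [-3.6,-1.2,2,0,0,0]
    - [-3.6,-0.9,3,0,0,0]
    - [-1.7,0,3,0,0,0]
  gripper: -1

```text
t: 1.25
tool_pos: [0.4985, 0.2057, 0.3137]
tool_rot: [0.001, 0.217, 0.976, 0.0]
contact_force: [0.2, -0.1, 0.2]
opening: 1.003
```

```bash
python3 go.py .4985 .2025 .041 -25; python3 - <<'E'
from h import *
d=imaging.get_image("side");P=d["img"]
cv2.imwrite("pics/s1.png",cv2.resize(P[80:220,130:330,::-1],(800,560),interpolation=cv2.INTER_CUBIC))
E
```

```text
t 1.2 pos [0.4985 0.2057 0.3137] xd 154.9 tilt z [ 2.6e-03  1.0e-04 -1.0e+00] F [ 0.2 -0.1  0.2] op 1.003
shift now-axes cm [-0.11 -0.31 11.77] | turn z -0.1 | shift in final axes [-0.11 -0.31 11.77]
```

View pics/s1.png

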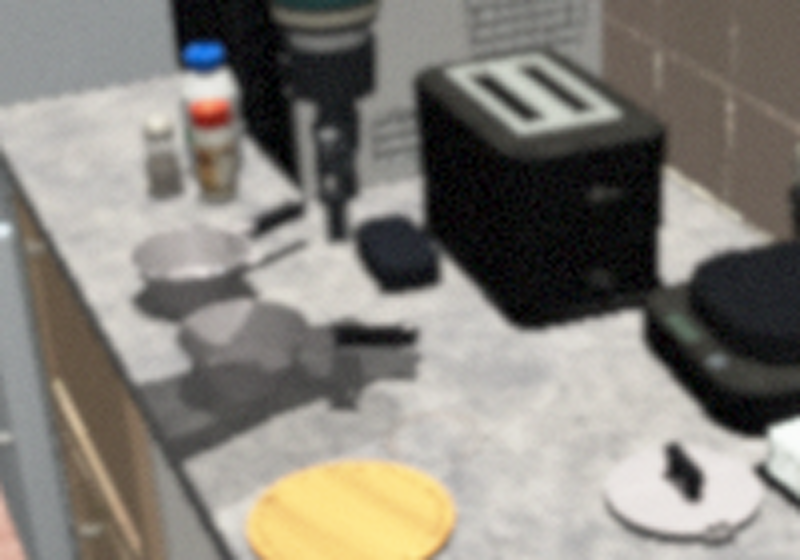

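The side crop shows the gripper above the P2 handle (crop 335–415, 337). Going down now.

apply_moves:
  increments:
    - [0,-0.3,3,0,0,0]
    - [0,0,3,0,0,0]
    - [0,0,3,0,0,0]
    - [0,0,2,0,0,0]
    - [0,0,0.8,0,0,0]
    - [0,0,0,0,0,0]
    - [0,0,0,0,0,0]

```text
t: 1.88
tool_pos: [0.4952, 0.2058, 0.1967]
tool_rot: [0.0, 0.216, 0.976, 0.0]
contact_force: [-0.6, 0.5, 0.2]
opening: 1.0
```

apply_moves:
  increments:
    - [0,0,0,0,0,0]
    - [0,0,0,0,0,0]
    - [0,0,0,0,0,0]
    - [0,0,0,0,0,0]
    - [0,0,0,0,0,0]
    - [0,0,0,0,0,0]
    - [0,0,0,0,0,0]
    - [0,0,0,0,0,0]
  gripper: 1
  grip_force: 90

```text
t: 2.55
tool_pos: [0.4951, 0.2056, 0.1963]
tool_rot: [0.0, 0.216, 0.976, 0.0]
contact_force: [0.0, -0.8, 5.3]
opening: 0.194
```

apply_moves:
  increments:
    - [0,0,-1,0,0,0]
    - [0,0,-2,0,0,0]
    - [0,0,-3,0,0,0]
    - [0,0,-3,0,0,0]
    - [0,0,-3,0,0,0]
    - [0,0,0,0,0,0]
    - [0,0,0,0,0,0]

```text
t: 3.13
tool_pos: [0.4952, 0.2057, 0.3169]
tool_rot: [0.001, 0.216, 0.976, 0.0]
contact_force: [-0.2, 0.7, -3.3]
opening: 0.19
```

```bash
python3 go.py .4295 .0725 .16 78; python3 - <<'E'
from h import *
d=imaging.get_image("side");P=d["img"]
e=imaging.get_image("top")["img"]
cv2.imwrite("pics/s2.png",np.hstack([cv2.resize(P[70:210,130:270,::-1],(400,400),interpolation=cv2.INTER_CUBIC),cv2.resize(e[150:270,130:250,::-1],(400,400),interpolation=cv2.INTER_CUBIC)]))
E
```

```text
t 3.1 pos [0.4952 0.2057 0.3169] xd 155.0 tilt z [ 2.3e-03  5.0e-04 -1.0e+00] F [-0.2  0.7 -3.3] op 0.19
shift now-axes cm [  0.34 -14.85   0.17] | turn z -103.0 | shift in final axes [14.4   3.66  0.17]
```

View pics/s2.png

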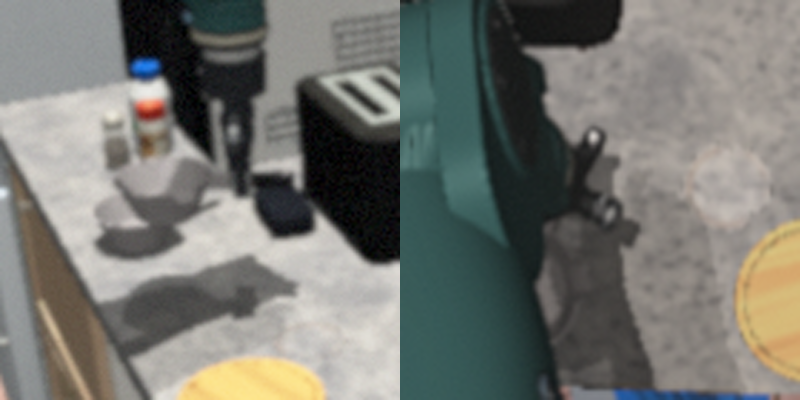

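P2 is lifted level (side crop, pan at 165,190). Shifting it to the board, then turning.

apply_moves:
  increments:
    - [0.4,-2,0,0,0,0]
    - [0,-3.2,0,0,0,0]
    - [0,-3.2,0,0,0,0]
    - [0,-3.2,0,0,0,0]
    - [0,-2.9,0,0,0,0]
    - [0,0,0,0,0,-3]
    - [0,0,0,0,0,-6]
    - [0,0,0,0,0,-6]
    - [0,0,0,0,0,-6]
    - [0,0,0,0,0,-6]
    - [0,0,0,0,0,-6]
    - [0,0,0,0,0,-6]

```text
t: 4.23
tool_pos: [0.4297, 0.0758, 0.3146]
tool_rot: [-0.001, -0.125, 0.992, 0.0]
contact_force: [-0.1, 1.0, -1.7]
opening: 0.194
```

apply_moves:
  increments:
    - [0,0,0,0,0,-6]
    - [0,0,0,0,0,-6]
    - [0,0,0,0,0,-6]
    - [0,0,0,0,0,-6]
    - [0,0,0,0,0,-6]
    - [0,0,0,0,0,-6]
    - [0,0,0,0,0,-6]
    - [0,0,0,0,0,-6]
    - [0,0,0,0,0,-6]
    - [0,0,0,0,0,-6]
    - [0,0,0,0,0,-4]
    - [0,0,0,0,0,0]

```text
t: 5.23
tool_pos: [0.4297, 0.0759, 0.3147]
tool_rot: [-0.001, -0.631, 0.776, 0.001]
contact_force: [0.2, -0.1, -1.5]
opening: 0.19
```

```bash
python3 go.py .4305 .076 .052 78
```

```text
t 5.2 pos [0.4297 0.0759 0.3147] xd -101.8 tilt z [-2.5e-03  2.0e-04 -1.0e+00] F [ 0.2 -0.1 -1.5] op 0.19
shift now-axes cm [-0.03 -0.1  10.77] | turn z 0.2 | shift in final axes [-0.03 -0.1  10.77]
```

apply_moves:
  increments:
    - [0,0,3,0,0,0]
    - [0,0,3,0,0,0]
    - [0,0,2.5,0,0,0]
    - [0,0,1.2,0,0,0]
    - [0,0,0.5,0,0,0]
    - [0,0,0.3,0,0,0]
    - [0,0,0.2,0,0,0]
    - [0,0,0,0,0,0]

```text
t: 5.9
tool_pos: [0.4303, 0.0758, 0.2093]
tool_rot: [0.0, -0.629, 0.777, -0.0]
contact_force: [0.7, 0.1, -2.2]
opening: 0.189
```

apply_moves:
  increments:
    - [0,0,0,0,0,0]
    - [0,0,0,0,0,0]
    - [0,0,0,0,0,0]
    - [0,0,0,0,0,0]
    - [0,0,0,0,0,0]
    - [0,0,0,0,0,0]
  gripper: -0.3

```text
t: 6.4
tool_pos: [0.4302, 0.0759, 0.2092]
tool_rot: [0.0, -0.63, 0.777, -0.0]
contact_force: [0.4, 0.4, -0.3]
opening: 0.652
```

apply_moves:
  increments:
    - [0,0,-1,0,0,0]
    - [0,0,-3,0,0,0]
    - [0,0,-3.5,0,0,0]
    - [0,0,-3.5,0,0,0]
    - [0,0,-3.5,0,0,0]
    - [0,0,-3.5,0,0,0]
    - [0,0,0,0,0,4]
    - [0,0,0,0,0,6]
    - [0,0,0,0,0,6]
    - [0,0,0,0,0,6]
    - [0,0,0,0,0,6]
    - [0,0,0,0,0,6]

```text
t: 7.4
tool_pos: [0.4301, 0.0759, 0.3891]
tool_rot: [-0.0, -0.373, 0.928, -0.0]
contact_force: [0.5, 1.2, -0.5]
opening: 0.654
```

```bash
python3 go.py .497 .463 .2 27
```

```text
t 7.4 pos [0.4301 0.0759 0.3891] xd -136.3 tilt z [-0. -0. -1.] F [ 0.5  1.2 -0.5] op 0.654
shift now-axes cm [-31.6   23.34   3.41] | turn z 16.7 | shift in final axes [-23.54  31.46   3.41]
```

```bash
python3 - <<'E'
from h import *
d=imaging.get_image("top"); s=imaging.get_image("side")
try: print(pan(d,(116,234),(92,183,114,216)))
except Exception as e: print(e)
cv2.imwrite("pics/t3.png",np.hstack([cv2.resize(d["img"][140:270,80:350,::-1],None,fx=1.65,fy=1.65,interpolation=cv2.INTER_CUBIC),cv2.resize(s["img"][85:215,130:330,::-1],None,fx=1.65,fy=1.65,interpolation=cv2.INTER_CUBIC)]))
# side view: handle of P1, cast to z=.045
m,a,lo,hi,k=handle(s,(183,125,212,142),.041,60); print("side handle",m,np.degrees(np.arctan2(a[1],a[0])),hi-lo,k)
E
```

```text
{'axis': array([0.4133, 0.4268]), 'r': np.float32(18.15), 'hmid': array([0.516, 0.47 ]), 'dist': np.float64(0.1115), 'ang_v': np.float64(22.8), 'ang_pca': np.float64(31.1), 'len': np.float64(0.083), 'n': np.int32(160)}
side handle [0.53309097 0.51011185] 71.58070189498639 0.12228889084234477 46
```

View pics/t3.png

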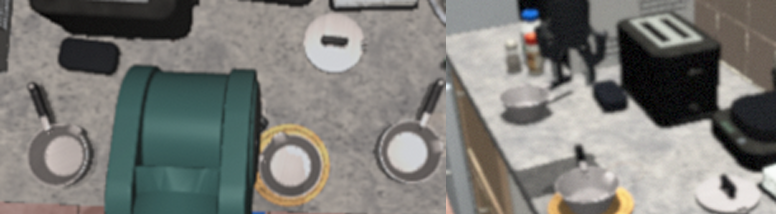

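Top crop: P2 sits centred on the board, and P1 is unmoved at crop (60,155). I read P1's handle line as about 21.5° (tip at 34,87, base at 48,130), because the PCA result is biased by the handle's visible side.

apply_moves:
  increments:
    - [0,0,0,0,0,5.2]
    - [0,0,0,0,0,6]
    - [0,0,0,0,0,6]
    - [0,0,0,0,0,5]
    - [-1.5,2.4,0,0,0,0]
    - [-2,3.2,0,0,0,0]
    - [-2,3.2,0,0,0,0]
    - [-2,3.2,0,0,0,0]
    - [-2,3.2,0,0,0,0]
    - [-2,3.2,0,0,0,0]
    - [-2,3.2,0,0,0,0]
    - [-2,3.2,0,0,0,0]
  gripper: -1

```text
t: 8.5
tool_pos: [0.4816, 0.3658, 0.3889]
tool_rot: [0.0, -0.192, 0.981, -0.0]
contact_force: [0.9, 0.3, 1.6]
opening: 0.999
```

apply_moves:
  increments:
    - [-2,3.2,1,0,0,0]
    - [-2,3.2,2,0,0,0]
    - [-1.1,2,3,0,0,0]
    - [0,0,2.5,0,0,0]
    - [0,0,0,0,0,0]

```text
t: 8.92
tool_pos: [0.4966, 0.4604, 0.299]
tool_rot: [-0.003, -0.192, 0.981, -0.002]
contact_force: [0.3, -0.3, -0.9]
opening: 0.997
```

```bash
python3 go.py .5 .460 .041 21.5; python3 - <<'E'
from h import *
s=imaging.get_image("side")
print(proj(s,[[.5,.46,.041],[.559,.481,.041],[.49,.456,.041],[.4125,.4255,.05]]))
cv2.imwrite("pics/s4.png",cv2.resize(s["img"][60:180,140:270,::-1],None,fx=5,fy=5,interpolation=cv2.INTER_CUBIC))
E
```

```text
t 8.9 pos [0.4966 0.4604 0.299 ] xd -157.9 tilt z [-0.0062 -0.0045 -1.    ] F [ 0.3 -0.3 -0.9] op 0.997
shift now-axes cm [-0.38 -0.14 10.3 ] | turn z 0.6 | shift in final axes [-0.38 -0.14 10.3 ]
[[194.831763   137.37028635]
 [207.01045802 132.57769308]
 [192.75002299 138.24514087]
 [175.75112287 143.10743874]]
```

View pics/s4.png

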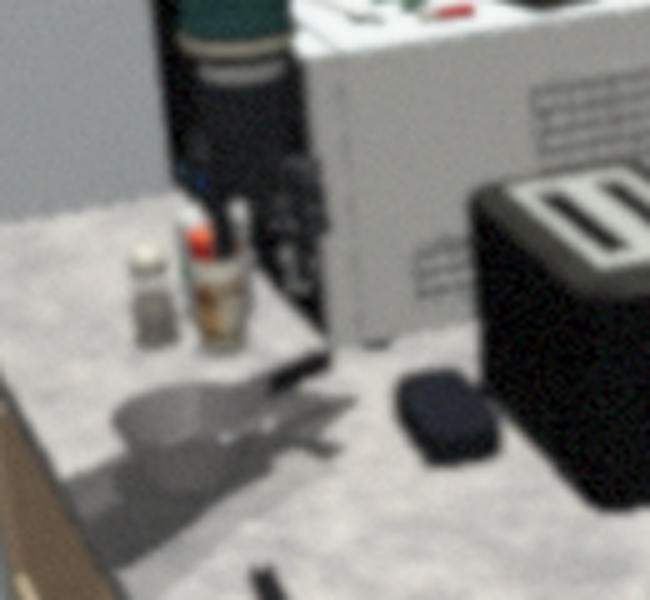

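The handle matches its projection (px 193–205, 131–137). Going down.

apply_moves:
  increments:
    - [0,0,3,0,0,0]
    - [-0.3,0,3,0,0,0]
    - [0,0,2.5,0,0,0]
    - [0,0,1.2,0,0,0]
    - [0,0,0.6,0,0,0]
    - [0,0,0,0,0,0]
    - [0,0,0,0,0,0]

```text
t: 9.55
tool_pos: [0.501, 0.4608, 0.2035]
tool_rot: [0.001, -0.19, 0.982, 0.0]
contact_force: [0.7, -0.3, 0.1]
opening: 1.003
```

apply_moves:
  increments:
    - [0,0,0,0,0,0]
    - [0,0,0,0,0,0]
    - [0,0,0,0,0,0]
    - [0,0,0,0,0,0]
    - [0,0,0,0,0,0]
    - [0,0,0,0,0,0]
    - [0,0,0,0,0,0]
    - [0,0,0,0,0,0]
  gripper: 1
  grip_force: 90

```text
t: 10.22
tool_pos: [0.5005, 0.4609, 0.2018]
tool_rot: [0.0, -0.189, 0.982, 0.0]
contact_force: [0.0, -0.9, 4.2]
opening: 0.192
```

apply_moves:
  increments:
    - [0,0,-1,0,0,0]
    - [0,0,-2,0,0,0]
    - [0,0,-3,0,0,0]
    - [0,0,-3,0,0,0]
    - [0,0,-3,0,0,0]
    - [0,0,-3,0,0,0]
    - [0,0,0,0,0,0]
    - [0,0,0,0,0,0]

```text
t: 10.88
tool_pos: [0.5006, 0.461, 0.3532]
tool_rot: [0.001, -0.189, 0.982, 0.001]
contact_force: [-0.3, -0.1, -3.6]
opening: 0.189
```

```bash
python3 go.py .46 .15 .19 24.2; python3 - <<'E'
from h import *
d=imaging.get_image("top")
print(pan(d,(258,238),(240,186,262,216),.01)); 
E
```

```text
t 10.9 pos [0.5006 0.461  0.3532] xd -158.2 tilt z [ 0.0022  0.0016 -1.    ] F [-0.3 -0.1 -3.6] op 0.189
shift now-axes cm [ 15.34 -27.36   0.76] | turn z -2.4 | shift in final axes [ 16.45 -26.7    0.76]Traceback (most recent call last):
  File "<stdin>", line 3, in <module>
  File "h.py", line 34, in pan
    m,a,lo,hi,k=handle(d,roi,z0+.047,t)
    ^^^^^^^^^^^
TypeError: cannot unpack non-iterable NoneType object
```

```bash
python3 - <<'E'
from h import *
d=imaging.get_image("top")
print(hough(d,(256,239),18.8,.06),handle(d,(200,215,242,250),.057))
P=d["img"]; cv2.imwrite("pics/t5.png",np.hstack([cv2.resize(P[200:270,195:295,::-1],None,fx=6,fy=6,interpolation=cv2.INTER_CUBIC)]))
E
```

```text
(array([246.75, 251.5 ], dtype=float32), np.float32(18.8), array([0.37293819, 0.00934421])) None
```

View pics/t5.png

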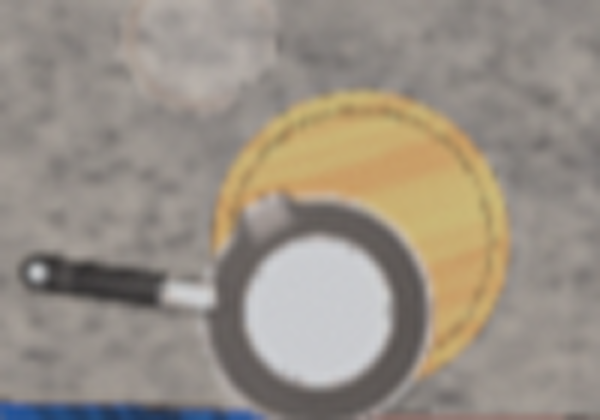

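Pan 1 on the board has been knocked: its rim centre is at crop (321,309), about 4–5 cm off centre. I'll set P1 back down and re-centre the first pan.

apply_moves:
  increments:
    - [0,0,3,0,0,0]
    - [0,0,3,0,0,0]
    - [0,0,3,0,0,0]
    - [0,0,3,0,0,0]
    - [0,0,1.5,0,0,0]
    - [0,0,1,0,0,0]
    - [0,0,0.5,0,0,0]
    - [0,0,0,0,0,0]

```text
t: 11.65
tool_pos: [0.5001, 0.4607, 0.2008]
tool_rot: [-0.001, -0.189, 0.982, -0.0]
contact_force: [-2.1, -0.5, -0.1]
opening: 0.187
```

apply_moves:
  increments:
    - [0,0,0,0,0,0]
    - [0,0,0,0,0,0]
    - [0,0,0,0,0,0]
    - [0,0,0,0,0,0]
    - [0,0,0,0,0,0]
    - [0,0,0,0,0,0]
  gripper: -0.5

```text
t: 12.15
tool_pos: [0.5005, 0.4609, 0.2017]
tool_rot: [0.0, -0.189, 0.982, 0.0]
contact_force: [-0.1, -0.1, -0.9]
opening: 0.747
```

apply_moves:
  increments:
    - [0,0,-1,0,0,0]
    - [0,0,-3,0,0,0]
    - [0,0,-3.5,0,0,0]
    - [0,0,-3.5,0,0,0]
    - [0,0,-3.5,0,0,0]
    - [0,0,-2,0,0,0]
    - [0,0,0,0,0,-6]
    - [0,0,0,0,0,-6]
    - [0,0,0,0,0,-6]
    - [0,0,0,0,0,-6]
    - [0,0,0,0,0,-6]
    - [0,0,0,0,0,0]

```text
t: 13.15
tool_pos: [0.5003, 0.4608, 0.3674]
tool_rot: [0.0, -0.439, 0.898, 0.0]
contact_force: [-0.5, 0.4, 0.1]
opening: 0.751
```

```bash
python3 go.py .386 .102 .15 82
```

```text
t 13.2 pos [0.5003 0.4608 0.3674] xd -127.9 tilt z [ 4.e-04  3.e-04 -1.e+00] F [-0.5  0.4  0.1] op 0.751
shift now-axes cm [ 35.34 -13.     6.22] | turn z -29.9 | shift in final axes [37.13  6.33  6.22]
```

apply_moves:
  increments:
    - [0,0,0,0,0,-6]
    - [0,0,0,0,0,-6]
    - [0,0,0,0,0,-6]
    - [0,0,0,0,0,-6]
    - [0,0,0,0,0,-6]
    - [2.5,0.4,0,0,0,0]
    - [3.5,0.6,0,0,0,0]
    - [3.5,0.6,0,0,0,0]
    - [3.5,0.6,0,0,0,0]
    - [3.5,0.6,0,0,0,0]
    - [3.5,0.6,0,0,0,0]
    - [3.5,0.6,0,0,0,0]

```text
t: 14.15
tool_pos: [0.4265, 0.2325, 0.367]
tool_rot: [0.0, -0.654, 0.757, -0.0]
contact_force: [1.7, -0.2, 0.3]
opening: 0.747
```

apply_moves:
  increments:
    - [3.5,0.6,0,0,0,0]
    - [3.5,0.6,0,0,0,0]
    - [3.5,0.6,0,0,0,0]
    - [2.6,0.5,2,0,0,0]
    - [0,0,3,0,0,0]
    - [0,0,1,0,0,0]
    - [0,0,0,0,0,0]

```text
t: 14.73
tool_pos: [0.3853, 0.107, 0.3053]
tool_rot: [-0.001, -0.653, 0.757, 0.001]
contact_force: [-0.1, -0.0, 0.5]
opening: 0.752
```

```bash
python3 go.py .386 .102 .052 82
```

```text
t 14.7 pos [0.3853 0.107  0.3053] xd -98.4 tilt z [-2.4e-03 -1.0e-04 -1.0e+00] F [-0.1 -0.   0.5] op 0.752
shift now-axes cm [ 0.48 -0.16  9.83] | turn z -0.4 | shift in final axes [ 0.48 -0.16  9.83]
```

apply_moves:
  increments:
    - [0.4,0,3,0,0,0]
    - [0,0,3,0,0,0]
    - [0,0,2,0,0,0]
    - [0,0,1.2,0,0,0]
    - [0,0,0.6,0,0,0]
    - [0,0,0,0,0,0]
    - [0,0,0,0,0,0]

```text
t: 15.32
tool_pos: [0.3861, 0.1037, 0.2094]
tool_rot: [0.0, -0.655, 0.756, -0.0]
contact_force: [-0.2, -0.2, -0.4]
opening: 0.75
```

apply_moves:
  increments:
    - [0,0,0,0,0,0]
    - [0,0,0,0,0,0]
    - [0,0,0,0,0,0]
    - [0,0,0,0,0,0]
    - [0,0,0,0,0,0]
    - [0,0,0,0,0,0]
    - [0,0,0,0,0,0]
    - [0,0,0,0,0,0]
  gripper: 1
  grip_force: 90

```text
t: 15.98
tool_pos: [0.3859, 0.1036, 0.2089]
tool_rot: [0.0, -0.655, 0.756, -0.0]
contact_force: [-0.4, 2.4, 7.1]
opening: 0.189
```

apply_moves:
  increments:
    - [0,0,-0.5,0,0,0]
    - [0,0,-1,0,0,0]
    - [0,0,-1,0,0,0]
    - [0,0,0,0,0,0]
    - [0,0,0,0,0,0]

```text
t: 16.4
tool_pos: [0.3856, 0.1036, 0.2337]
tool_rot: [0.0, -0.655, 0.756, -0.0]
contact_force: [0.4, -0.0, -2.0]
opening: 0.189
```

```bash
python3 go.py .4305 .0725 .052 78
```

```text
t 16.4 pos [0.3856 0.1036 0.2337] xd -98.2 tilt z [ 7.e-04  1.e-04 -1.e+00] F [ 0.4 -0.  -2. ] op 0.189
shift now-axes cm [ 2.44 -4.88  2.68] | turn z 3.8 | shift in final axes [ 2.11 -5.03  2.68]
```

apply_moves:
  increments:
    - [0,0,0,0,0,3.8]
    - [0.4,-1.5,0,0,0,0]
    - [0.6,-2,0,0,0,0]
    - [0.6,-1.5,0,0,0,0]
    - [0,0,0,0,0,0]
    - [0,0,1.2,0,0,0]
    - [0,0,0.7,0,0,0]
    - [0,0,0.3,0,0,0]
    - [0,0,0.2,0,0,0]
    - [0,0,0,0,0,0]

```text
t: 17.23
tool_pos: [0.4307, 0.0777, 0.2093]
tool_rot: [-0.0, -0.63, 0.777, 0.0]
contact_force: [-0.7, 0.5, 0.4]
opening: 0.192
```

apply_moves:
  increments:
    - [0,0,0,0,0,0]
    - [0,0,0,0,0,0]
    - [0,0,0,0,0,0]
    - [0,0,0,0,0,0]
    - [0,0,0,0,0,0]
    - [0,0,0,0,0,0]
  gripper: -0.5

```text
t: 17.73
tool_pos: [0.4312, 0.0776, 0.2096]
tool_rot: [0.0, -0.63, 0.777, -0.0]
contact_force: [0.1, -0.7, -0.2]
opening: 0.747
```

apply_moves:
  increments:
    - [0,0,-1,0,0,0]
    - [0,0,-3,0,0,0]
    - [0,0,-3.5,0,0,0]
    - [0,0,-3.5,0,0,0]
    - [0,0,-3.5,0,0,0]
    - [0,0,-2,0,0,0]
    - [0,0,0,0,0,6]
    - [0,0,0,0,0,6]
    - [0,0,0,0,0,6]
    - [0,0,0,0,0,6]
    - [0,0,0,0,0,6]
    - [0,0,0,0,0,6]

```text
t: 18.73
tool_pos: [0.4311, 0.0776, 0.3745]
tool_rot: [-0.0, -0.356, 0.934, -0.0]
contact_force: [-0.1, -0.6, -0.4]
opening: 0.751
```

```bash
python3 go.py .5005 .461 .2 21.8
```

```text
t 18.7 pos [0.4311 0.0776 0.3745] xd -138.3 tilt z [-0. -0. -1.] F [-0.1 -0.6 -0.4] op 0.751
shift now-axes cm [-30.71  23.99   1.95] | turn z 19.9 | shift in final axes [-20.68  33.03   1.95]
```

Grasping P1 again at the known pose.

apply_moves:
  increments:
    - [0,0,0,0,0,5]
    - [0,0,0,0,0,5]
    - [0,0,0,0,0,5]
    - [0,0,0,0,0,5]
    - [-1.5,2.2,0,0,0,0]
    - [-2,3.2,0,0,0,0]
    - [-2,3.2,0,0,0,0]
    - [-2,3.2,0,0,0,0]
    - [-2,3.2,0,0,0,0]
    - [-2,3.2,0,0,0,0]
    - [-2,3.2,0,0,0,0]
    - [-2,3.2,0,0,0,0]
  gripper: -1

```text
t: 19.73
tool_pos: [0.4823, 0.3658, 0.3745]
tool_rot: [0.0, -0.191, 0.982, 0.0]
contact_force: [1.1, -1.3, 0.7]
opening: 0.997
```

apply_moves:
  increments:
    - [-2,3.2,1,0,0,0]
    - [-2,3.2,2,0,0,0]
    - [-1.2,2,2,0,0,0]
    - [0,0,2.5,0,0,0]
    - [0,0,0,0,0,0]

```text
t: 20.15
tool_pos: [0.4981, 0.4609, 0.2949]
tool_rot: [-0.003, -0.192, 0.981, -0.001]
contact_force: [-0.9, -1.1, -1.2]
opening: 0.995
```

```bash
python3 go.py .5005 .461 .043 21.8;  python3 - <<'E'
from h import *
d=imaging.get_image("top"); P=d["img"]
cv2.imwrite("pics/t6.png",cv2.resize(P[200:270,195:295,::-1],None,fx=6,fy=6,interpolation=cv2.INTER_CUBIC))
print(hough(d,(258,238),18.8,.06))
E
```

```text
t 20.1 pos [0.4981 0.4609 0.2949] xd -157.9 tilt z [-0.0055 -0.0041 -1.    ] F [-0.9 -1.1 -1.2] op 0.995
shift now-axes cm [-0.29 -0.06  9.69] | turn z 0.3 | shift in final axes [-0.29 -0.06  9.69]
(array([255.5 , 239.25], dtype=float32), np.float32(18.275), array([ 0.41104901, -0.01653074]))
```

View pics/t6.png

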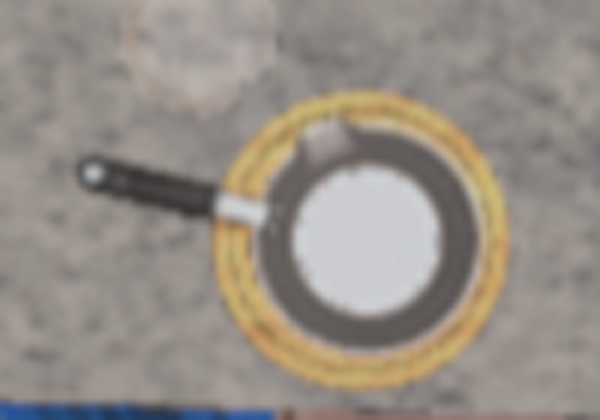

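The bottom pan is centred now (crop 367,239), with its handle at about 76.5° and its lip at about 23°. Grasping P1.

apply_moves:
  increments:
    - [-0.2,0,3,0,0,0]
    - [0,0,3,0,0,0]
    - [0,0,2,0,0,0]
    - [0,0,1.1,0,0,0]
    - [0,0,0.5,0,0,0]
    - [0,0,0,0,0,0]
    - [0,0,0,0,0,0]

```text
t: 20.78
tool_pos: [0.5014, 0.461, 0.2058]
tool_rot: [0.001, -0.191, 0.982, 0.0]
contact_force: [0.9, -0.3, 0.3]
opening: 1.002
```

apply_moves:
  increments:
    - [0,0,0,0,0,0]
    - [0,0,0,0,0,0]
    - [0,0,0,0,0,0]
    - [0,0,0,0,0,0]
    - [0,0,0,0,0,0]
    - [0,0,0,0,0,0]
    - [0,0,0,0,0,0]
    - [0,0,0,0,0,0]
  gripper: 1
  grip_force: 90

```text
t: 21.45
tool_pos: [0.5009, 0.461, 0.2042]
tool_rot: [0.0, -0.191, 0.982, 0.0]
contact_force: [-1.2, -0.0, 3.4]
opening: 0.187
```

apply_moves:
  increments:
    - [0,0,-1,0,0,0]
    - [0,0,-2,0,0,0]
    - [0,0,-3,0,0,0]
    - [0,0,-3,0,0,0]
    - [0,0,-3,0,0,0]
    - [0,0,-3,0,0,0]
    - [0,0,0,0,0,0]
    - [0,0,0,0,0,0]

```text
t: 22.12
tool_pos: [0.5011, 0.461, 0.3557]
tool_rot: [0.001, -0.191, 0.982, 0.001]
contact_force: [0.3, 0.6, -4.2]
opening: 0.184
```

```bash
python3 go.py .4980 .0213 .19 23.5
```

```text
t 22.1 pos [0.5011 0.461  0.3557] xd -158.0 tilt z [ 0.0024  0.0015 -1.    ] F [ 0.3  0.6 -4.2] op 0.184
shift now-axes cm [ 16.79 -40.65   1.  ] | turn z -1.5 | shift in final axes [ 17.82 -40.2    1.  ]
```

apply_moves:
  increments:
    - [0.5,-1.5,0,0,0,-1.5]
    - [1.4,-3.1,0,0,0,0]
    - [1.4,-3.1,0,0,0,0]
    - [1.4,-3.1,0,0,0,0]
    - [1.4,-3.1,0,0,0,0]
    - [1.4,-3.1,0,0,0,0]
    - [1.4,-3.1,0,0,0,0]
    - [1.4,-3.1,0,0,0,0]
    - [1.4,-3.1,0,0,0,0]
    - [1.4,-3.1,0,0,0,0]
    - [1.4,-3.1,0,0,0,0]
    - [1.4,-3.1,0,0,0,0]

```text
t: 23.12
tool_pos: [0.4961, 0.0695, 0.3528]
tool_rot: [-0.001, -0.204, 0.979, 0.0]
contact_force: [1.3, -0.2, -2.9]
opening: 0.187
```

apply_moves:
  increments:
    - [1.4,-3.1,0,0,0,0]
    - [0.4,-1.2,0,0,0,0]
    - [0,0,0,0,0,0]
    - [0,0,0,0,0,0]

```text
t: 23.45
tool_pos: [0.4972, 0.0239, 0.353]
tool_rot: [-0.001, -0.203, 0.979, 0.0]
contact_force: [0.8, 0.3, -3.2]
opening: 0.181
```

```bash
python3 go.py .4980 .0213 .0692 23.5
```

```text
t 23.4 pos [0.4972 0.0239 0.353 ] xd -156.6 tilt z [-2.e-03  4.e-04 -1.e+00] F [ 0.8  0.3 -3.2] op 0.181
shift now-axes cm [ 1.000e-02 -2.900e-01  1.288e+01] | turn z -0.1 | shift in final axes [ 1.000e-02 -2.900e-01  1.288e+01]
```

apply_moves:
  increments:
    - [0,-0.3,3,0,0,0]
    - [0,0,3,0,0,0]
    - [0,0,2.5,0,0,0]
    - [0,0,1.5,0,0,0]
    - [0,0,1,0,0,0]
    - [0,0,0.7,0,0,0]
    - [0,0,0.5,0,0,0]
    - [0,0,0.4,0,0,0]
    - [0,0,0,0,0,0]

```text
t: 24.2
tool_pos: [0.4986, 0.0221, 0.2276]
tool_rot: [-0.0, -0.204, 0.979, 0.0]
contact_force: [-0.2, -0.2, -3.1]
opening: 0.186
```

```bash
python3 go.py .4980 .0213 .0692 23.5; python3 - <<'E'
from h import *
s=imaging.get_image("side")
cv2.imwrite("pics/s7.png",cv2.resize(s["img"][150:250,170:290,::-1],None,fx=6,fy=6,interpolation=cv2.INTER_CUBIC))
E
```

```text
t 24.2 pos [0.4986 0.0221 0.2276] xd -156.4 tilt z [-8.e-04 -0.e+00 -1.e+00] F [-0.2 -0.2 -3.1] op 0.186
shift now-axes cm [ 0.08 -0.05  0.34] | turn z 0.1 | shift in final axes [ 0.08 -0.05  0.34]
```

View pics/s7.png

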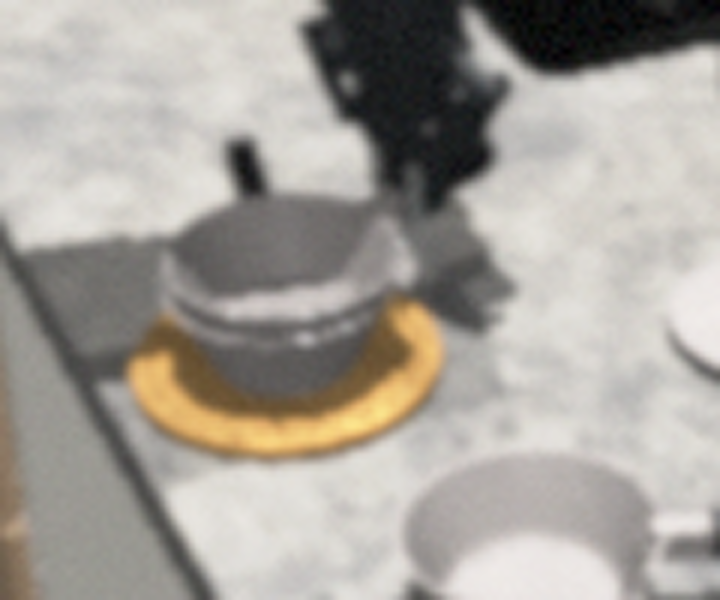

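The pan is nearly home, with the rims parallel and about 10–13 mm apart, and no contact force. Last few millimetres, then release.

apply_moves:
  increments:
    - [0,0,0.2,0,0,0]
    - [0,0,0.1,0,0,0]
    - [0,0,0,0,0,0]

```text
t: 24.5
tool_pos: [0.4987, 0.0216, 0.2252]
tool_rot: [-0.0, -0.204, 0.979, -0.0]
contact_force: [-2.9, -0.3, 1.9]
opening: 0.186
```

apply_moves:
  increments:
    - [0,0,0,0,0,0]
    - [0,0,0,0,0,0]
    - [0,0,0,0,0,0]
    - [0,0,0,0,0,0]
    - [0,0,0,0,0,0]
    - [0,0,0,0,0,0]
  gripper: -0.3

```text
t: 25.0
tool_pos: [0.4989, 0.0217, 0.2251]
tool_rot: [0.0, -0.204, 0.979, -0.0]
contact_force: [0.1, -0.7, 0.2]
opening: 0.651
```

apply_moves:
  increments:
    - [0,0,-1,0,0,0]
    - [0,0,-3,0,0,0]
    - [0,0,-3.5,0,0,0]
    - [0,0,-3.5,0,0,0]
    - [0,0,-2,0,0,0]
    - [0,-2,0,0,0,5]
    - [0,-3,0,0,0,5]
    - [0,-3,0,0,0,5]
    - [0,-3,0,0,0,5]
    - [0,-3,0,0,0,5]
    - [0,-1,0,0,0,5]
    - [0,0,0,0,0,5]

```text
t: 26.0
tool_pos: [0.5295, -0.1263, 0.3547]
tool_rot: [-0.0, 0.103, 0.995, -0.0]
contact_force: [0.7, 0.6, -1.2]
opening: 0.652
```

```bash
python3 - <<'E'
from h import *
d=imaging.get_image("top"); s=imaging.get_image("side")
try: print(pan(d,(329,232),(325,183,355,216)))
except Exception as e: print(e)
print(hough(d,(256,239),18.8,.07))
cv2.imwrite("pics/c8.png",np.hstack([cv2.resize(d["img"][180:270,200:360,::-1],(640,360),interpolation=cv2.INTER_CUBIC)]))
E
python3 go.py .53 -.279 .15 -23
```

```text
cannot unpack non-iterable NoneType object
None
t 26.1 pos [ 0.5294 -0.1245  0.3549] xd 168.4 tilt z [-2.e-04  1.e-04 -1.e+00] F [-1.1  0.1 -0.3] op 0.649
shift now-axes cm [ -3.18 -15.12   4.99] | turn z 11.4 | shift in final axes [ -6.1  -14.2    4.99]
```

View pics/c8.png

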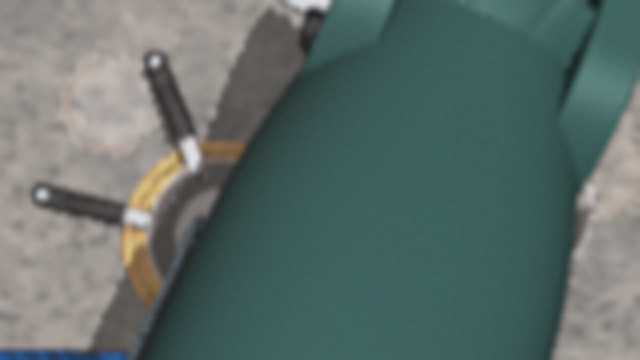

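The handles are fanned in the expected way (tips at crop 154,60 and 40,193). The arm hides the rest. P3 was unmoved in the last side view, so on to P3.

apply_moves:
  increments:
    - [0,0,0,0,0,5.7]
    - [0,0,0,0,0,5.7]
    - [-1.2,-2.8,0,0,0,0]
    - [-1.2,-2.9,0,0,0,0]
    - [-1.2,-2.9,0,0,0,0]
    - [-1.2,-2.9,1,0,0,0]
    - [-1.2,-2.8,2,0,0,0]
    - [0,0,2,0,0,0]
    - [0,0,0,0,0,0]
  gripper: -1

```text
t: 26.85
tool_pos: [0.5284, -0.2794, 0.3016]
tool_rot: [-0.002, 0.197, 0.98, 0.001]
contact_force: [-0.5, 0.4, -1.2]
opening: 1.0
```

```bash
python3 go.py .5284 -.280 .041 -23; python3 - <<'E'
from h import *
s=imaging.get_image("side"); d=imaging.get_image("top")
print(proj(s,[[.5284,-.28,.041],[.441+.074,-.243-.0312,.041],[.441+.1427,-.243-.0606,.041],[.441,-.243,.05]]))
print(hough(d,(256,239),18.8,.07))
cv2.imwrite("pics/s9.png",np.hstack([cv2.resize(s["img"][170:280,220:340,::-1],(480,440),interpolation=cv2.INTER_CUBIC),cv2.resize(d["img"][195:270,205:285,::-1],(320,300),interpolation=cv2.INTER_CUBIC)[:,:] if 0 else cv2.copyMakeBorder(cv2.resize(d["img"][195:270,205:285,::-1],(320,300),interpolation=cv2.INTER_CUBIC),0,140,0,0,0)]))
E
```

```text
t 26.9 pos [ 0.5284 -0.2794  0.3016] xd 157.2 tilt z [-0.004   0.0029 -1.    ] F [-0.5  0.4 -1.2] op 1.0
shift now-axes cm [-0.07 -0.07 10.56] | turn z 0.2 | shift in final axes [-0.07 -0.07 10.56]
[[292.77825108 238.64145511]
 [287.28416657 238.86463657]
 [315.32199168 237.63747162]
 [256.92618204 237.55924754]]
(array([255.25, 238.25], dtype=float32), np.float32(17.825), array([ 0.41391034, -0.01566316]))
```

View pics/s9.png

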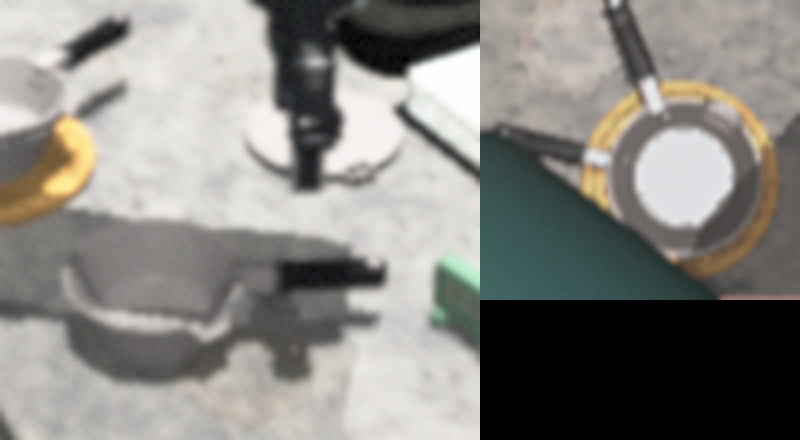

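The side view matches the projection (handle px 289–316, 238). In the top view the second pan is centred at (684,177), its neck at about 23° in the lip and its own lip at about −32°. Grasping P3.

apply_moves:
  increments:
    - [0,0,3,0,0,0]
    - [0,0,3,0,0,0]
    - [0,0,2.5,0,0,0]
    - [0,0,1.3,0,0,0]
    - [0,0,0.6,0,0,0]
    - [0,0,0,0,0,0]
    - [0,0,0,0,0,0]

```text
t: 27.53
tool_pos: [0.5297, -0.2786, 0.2025]
tool_rot: [0.001, 0.197, 0.98, -0.0]
contact_force: [-0.1, -0.0, 0.6]
opening: 0.998
```

apply_moves:
  increments:
    - [0,0,0,0,0,0]
    - [0,0,0,0,0,0]
    - [0,0,0,0,0,0]
    - [0,0,0,0,0,0]
    - [0,0,0,0,0,0]
    - [0,0,0,0,0,0]
    - [0,0,0,0,0,0]
    - [0,0,0,0,0,0]
  gripper: 1
  grip_force: 90

```text
t: 28.2
tool_pos: [0.5292, -0.2791, 0.2012]
tool_rot: [0.0, 0.198, 0.98, -0.0]
contact_force: [-0.1, 0.5, 3.7]
opening: 0.193
```

apply_moves:
  increments:
    - [0,0,-1,0,0,0]
    - [0,0,-2,0,0,0]
    - [0,0,-3,0,0,0]
    - [0,0,-3,0,0,0]
    - [0,0,-3,0,0,0]
    - [0,0,-3,0,0,0]
    - [0,0,0,0,0,4]
    - [0,0,0,0,0,4]
    - [0,0,0,0,0,0]
    - [0,0,0,0,0,0]

```text
t: 29.03
tool_pos: [0.529, -0.2788, 0.3512]
tool_rot: [-0.0, 0.265, 0.964, 0.0]
contact_force: [-0.5, -0.2, -2.2]
opening: 0.193
```

```bash
python3 go.py .4939 -.0649 .19 -31
```

```text
t 29.0 pos [ 0.529  -0.2788  0.3512] xd 149.3 tilt z [-3.e-04  3.e-04 -1.e+00] F [-0.5 -0.2 -2.2] op 0.193
shift now-axes cm [13.95 16.59  0.63] | turn z 0.3 | shift in final axes [14.02 16.53  0.63]
```

apply_moves:
  increments:
    - [1,1.2,0,0,0,0]
    - [2.6,3.1,0,0,0,0]
    - [2.6,3.1,0,0,0,0]
    - [2.6,3.1,0,0,0,0]
    - [2.6,3.1,0,0,0,0]
    - [2.6,3,0,0,0,0]
    - [0,0,0,0,0,0]
    - [0,0,0,0,0,0]

```text
t: 29.7
tool_pos: [0.4936, -0.0629, 0.3512]
tool_rot: [-0.0, 0.263, 0.965, -0.0]
contact_force: [0.5, -0.5, -2.7]
opening: 0.189
```

```bash
python3 go.py .4942 -.0650 .0762 -31
```

```text
t 29.7 pos [ 0.4936 -0.0629  0.3512] xd 149.4 tilt z [-4.e-04  1.e-04 -1.e+00] F [ 0.5 -0.5 -2.7] op 0.189
shift now-axes cm [-0.17 -0.15 12.  ] | turn z 0.4 | shift in final axes [-0.17 -0.15 12.  ]
```

apply_moves:
  increments:
    - [-0.2,-0.2,3,0,0,0.4]
    - [0,0,3,0,0,0]
    - [0,0,2,0,0,0]
    - [0,0,1.3,0,0,0]
    - [0,0,1,0,0,0]
    - [0,0,0.7,0,0,0]
    - [0,0,0.4,0,0,0]
    - [0,0,0.3,0,0,0]
    - [0,0,0.2,0,0,0]
    - [0,0,0,0,0,0]

```text
t: 30.53
tool_pos: [0.4948, -0.0673, 0.2322]
tool_rot: [0.0, 0.269, 0.963, 0.0]
contact_force: [-1.4, 4.8, 4.2]
opening: 0.189
```

```bash
python3 go.py .4942 -.0650 .0762 -31; python3 - <<'E'
from h import *
s=imaging.get_image("side")
cv2.imwrite("pics/s10.png",cv2.resize(s["img"][150:250,170:290,::-1],None,fx=6,fy=6,interpolation=cv2.INTER_CUBIC))
E
```

```text
t 30.5 pos [ 0.4948 -0.0673  0.2322] xd 148.7 tilt z [ 2.e-04  6.e-04 -1.e+00] F [-1.4  4.8  4.2] op 0.189
shift now-axes cm [0.17 0.17 0.1 ] | turn z -0.3 | shift in final axes [0.17 0.17 0.1 ]
```

View pics/s10.png

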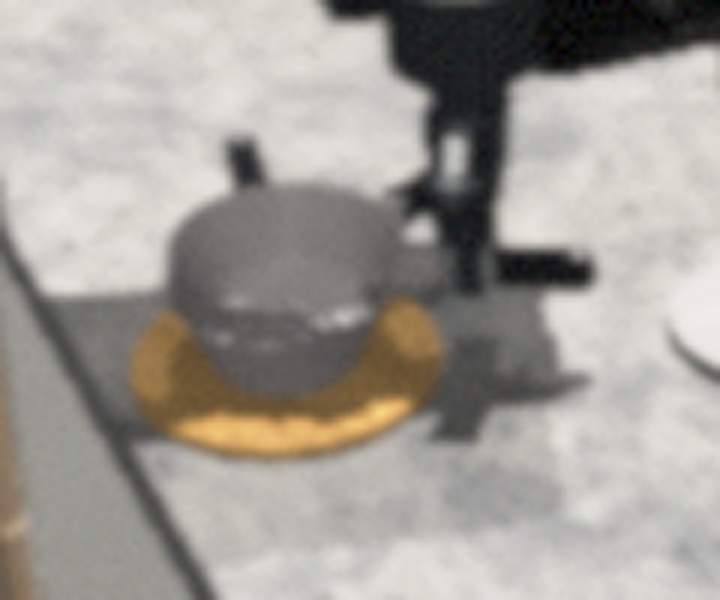

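The stack looks nested and level, with light contact (about 4–5 N) at the expected height. Releasing, then heading for the lid.

apply_moves:
  increments:
    - [0,0,0,0,0,0]
    - [0,0,0,0,0,0]
    - [0,0,0,0,0,0]
    - [0,0,0,0,0,0]
    - [0,0,0,0,0,0]
    - [0,0,0,0,0,0]
  gripper: -0.3

```text
t: 31.08
tool_pos: [0.4949, -0.0674, 0.2321]
tool_rot: [0.0, 0.269, 0.963, -0.0]
contact_force: [-0.1, 0.8, 0.1]
opening: 0.651
```

apply_moves:
  increments:
    - [0,0,-1,0,0,0]
    - [0,0,-3,0,0,0]
    - [0,0,-3.5,0,0,0]
    - [0,0,-3.5,0,0,0]
    - [0,0,-2,0,0,0]
    - [0,-2,0,0,0,0]
    - [0,-3.5,0,0,0,0]
    - [0,-3.5,0,0,0,0]
    - [0,-3.5,0,0,0,0]
    - [0,-3.5,0,0,0,0]
    - [0,-2,0,0,0,0]
    - [0,0,0,0,0,0]

```text
t: 32.08
tool_pos: [0.3999, -0.2238, 0.3621]
tool_rot: [0.0, 0.271, 0.963, -0.0]
contact_force: [0.6, 0.6, 0.1]
opening: 0.648
```

```bash
python3 go.py .656 -.0975 .12 -93; python3 - <<'E'
from h import *
d=imaging.get_image("top"); s=imaging.get_image("side")
P=d["img"]
print("pan3",hough(d,(256,239),18.8,.08)); print("lid",hough(d,(282,166),18.5,.01),handle(d,(272,158,294,172),0.037,75))
A=cv2.resize(P[140:270,200:310,::-1],(440,520),interpolation=cv2.INTER_CUBIC); B=cv2.resize(s["img"][150:250,190:280,::-1],(360,400),interpolation=cv2.INTER_CUBIC)
cv2.imwrite("pics/c11.png",np.hstack([A,cv2.copyMakeBorder(B,0,120,0,0,0)]))
E
```

```text
t 32.1 pos [ 0.3999 -0.2238  0.3621] xd 148.5 tilt z [-2.e-04 -8.e-04 -1.e+00] F [0.6 0.6 0.1] op 0.648
shift now-axes cm [-15.26  24.14   8.69] | turn z 61.5 | shift in final axes [13.95 24.92  8.69]
pan3 (array([256.5 , 238.25], dtype=float32), np.float32(18.675), array([ 0.41382948, -0.01943262]))
lid (array([282.25, 164.75], dtype=float32), np.float32(18.275), array([ 0.65949485, -0.09904138])) (array([ 0.65402024, -0.09555591]), array([0.0331876 , 0.99944914]), np.float64(-0.02345504782561559), np.float64(0.022084830888012247), np.int32(47))
```

View pics/c11.png

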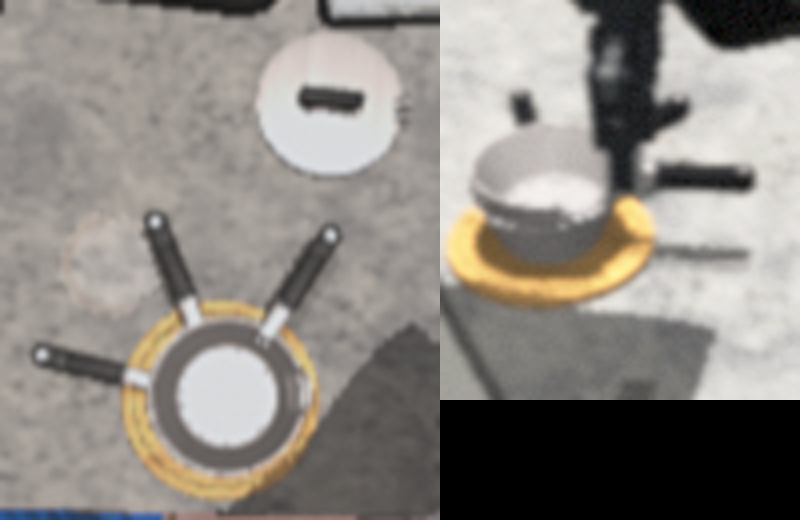

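The three pans are nested and level, with handles at about 76°, 22.6° and −32.7°. The top pan's lip is at crop (305,390), about −86°. The lid is at crop (331,100), unmoved, with its tongue at about −93°. Fetching the lid.

apply_moves:
  increments:
    - [0,0,0,0,0,5.5]
    - [0,0,0,0,0,6]
    - [0,0,0,0,0,6]
    - [0,0,0,0,0,6]
    - [0,0,0,0,0,6]
    - [0,0,0,0,0,6]
    - [0,0,0,0,0,6]
    - [0,0,0,0,0,6]
    - [0,0,0,0,0,6]
    - [0,0,0,0,0,6]
    - [0,0,0,0,0,2]
    - [0,0,0,0,0,0]
  gripper: -0.4

```text
t: 33.18
tool_pos: [0.4019, -0.2203, 0.362]
tool_rot: [-0.0, 0.724, 0.69, 0.0]
contact_force: [0.4, 0.1, 0.1]
opening: 0.698
```

apply_moves:
  increments:
    - [1,1.6,0,0,0,0]
    - [1.6,2.9,0,0,0,0]
    - [1.6,2.9,0,0,0,0]
    - [1.6,2.9,0,0,0,0]
    - [1.6,2.9,0,0,0,0]
    - [1.6,2.9,0,0,0,0]
    - [1.6,2.9,0,0,0,0]
    - [1.7,2.9,2,0,0,0]
    - [1.7,2.9,3,0,0,0]
    - [0,0,3,0,0,0]
    - [0,0,0,0,0,0]

```text
t: 34.1
tool_pos: [0.6535, -0.0923, 0.2783]
tool_rot: [-0.003, 0.722, 0.691, -0.002]
contact_force: [-1.5, -0.1, -1.1]
opening: 0.699
```

```bash
python3 go.py .655 -.097 .034 -93
```

```text
t 34.1 pos [ 0.6535 -0.0923  0.2783] xd 87.5 tilt z [-0.0078  0.0022 -1.    ] F [-1.5 -0.1 -1.1] op 0.699
shift now-axes cm [-0.48  0.24  8.93] | turn z 0.5 | shift in final axes [-0.48  0.25  8.93]
```

apply_moves:
  increments:
    - [-0.4,0.1,3,0,0,0]
    - [0,0,2.5,0,0,0]
    - [0,0,1.6,0,0,0]
    - [0,0,1,0,0,0]
    - [0,0,0.5,0,0,0]
    - [0,0,0.2,0,0,0]
    - [0,0,0,0,0,0]

```text
t: 34.68
tool_pos: [0.6546, -0.0986, 0.1973]
tool_rot: [0.0, 0.724, 0.69, 0.0]
contact_force: [-0.4, 0.3, 0.7]
opening: 0.702
```

apply_moves:
  increments:
    - [0,0,0,0,0,0]
    - [0,0,0,0,0,0]
    - [0,0,0,0,0,0]
    - [0,0,0,0,0,0]
    - [0,0,0,0,0,0]
    - [0,0,0,0,0,0]
    - [0,0,0,0,0,0]
    - [0,0,0,0,0,0]
  gripper: 1
  grip_force: 70

```text
t: 35.35
tool_pos: [0.6546, -0.0986, 0.1971]
tool_rot: [0.001, 0.724, 0.69, 0.0]
contact_force: [-0.3, 0.7, 6.7]
opening: 0.146
```

apply_moves:
  increments:
    - [0,0,-1,0,0,0]
    - [0,0,-2,0,0,0]
    - [0,0,-3,0,0,0]
    - [0,0,-3,0,0,0]
    - [0,0,-3,0,0,0]
    - [0,0,-3,0,0,0]
    - [0,0,0,0,0,0]
    - [0,0,0,0,0,0]

```text
t: 36.02
tool_pos: [0.6546, -0.0986, 0.3484]
tool_rot: [0.001, 0.724, 0.69, 0.001]
contact_force: [0.5, -0.5, -2.4]
opening: 0.142
```

```bash
python3 go.py .413 -.019 .19 -86.5; python3 - <<'E'
from h import *
d=imaging.get_image("top"); 
try: print("pan3",hough(d,(257,239),18.8,.08))
except Exception as e: print(e)
E
```

```text
t 36.0 pos [ 0.6546 -0.0986  0.3484] xd 87.2 tilt z [ 3.2e-03 -9.0e-04 -1.0e+00] F [ 0.5 -0.5 -2.4] op 0.142
shift now-axes cm [  6.79 -24.51   0.25] | turn z -6.3 | shift in final axes [  9.42 -23.63   0.25]
pan3 None
```

apply_moves:
  increments:
    - [0,0,0,0,0,-3.4]
    - [0,0,0,0,0,-3.4]
    - [0.6,-1.5,0,0,0,0]
    - [1.3,-3.1,0,0,0,0]
    - [1.3,-3.1,0,0,0,0]
    - [1.3,-3.1,0,0,0,0]
    - [1.3,-3.1,0,0,0,0]
    - [1.3,-3.1,0,0,0,0]
    - [1.3,-3.1,0,0,0,0]
    - [1.3,-3.1,0,0,0,0]
    - [0,-0.4,0,0,0,0]
    - [0,0,0,0,0,0]

```text
t: 37.07
tool_pos: [0.4102, -0.0178, 0.3457]
tool_rot: [-0.001, 0.682, 0.732, -0.0]
contact_force: [0.9, -0.1, -0.8]
opening: 0.143
```

```bash
python3 go.py .4125 -.018 .114 -86
```

```text
t 37.1 pos [ 0.4102 -0.0178  0.3457] xd 94.1 tilt z [-1.7e-03  4.0e-04 -1.0e+00] F [ 0.9 -0.1 -0.8] op 0.143
shift now-axes cm [-0.04  0.24  7.67] | turn z 0.1 | shift in final axes [-0.04  0.24  7.67]
```

apply_moves:
  increments:
    - [0,0.2,2,0,0,0]
    - [0,0,2,0,0,0]
    - [0,0,1.3,0,0,0]
    - [0,0,0.8,0,0,0]
    - [0,0,0.5,0,0,0]
    - [0,0,0.3,0,0,0]
    - [0,0,0.3,0,0,0]
    - [0,0,0,0,0,0]

```text
t: 37.73
tool_pos: [0.4144, -0.0184, 0.2742]
tool_rot: [0.0, 0.682, 0.732, -0.0]
contact_force: [0.4, 0.1, -1.3]
opening: 0.14
```

```bash
python3 go.py .4125 -.018 .114 -86; python3 - <<'E'
from h import *
s=imaging.get_image("side")
cv2.imwrite("pics/s12.png",cv2.resize(s["img"][150:230,190:280,::-1],None,fx=7,fy=7,interpolation=cv2.INTER_CUBIC))
E
```

```text
t 37.7 pos [ 0.4144 -0.0184  0.2742] xd 94.0 tilt z [ 0. -0. -1.] F [ 0.4  0.1 -1.3] op 0.14
shift now-axes cm [ 0.05 -0.18  0.52] | turn z 0.0 | shift in final axes [ 0.05 -0.18  0.52]
```

View pics/s12.png

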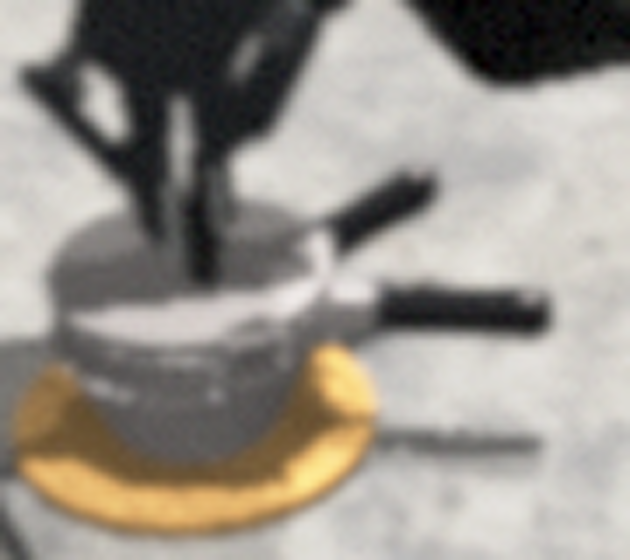

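The lid is just above the rim and aligned, with its tongue over the lip (crop 240,340). Lowering it home gently.

apply_moves:
  increments:
    - [0,-0.1,0.2,0,0,0]
    - [0,0,0.15,0,0,0]
    - [0,0,0.1,0,0,0]
    - [0,0,0,0,0,0]
    - [0,0,0,0,0,0]

```text
t: 38.2
tool_pos: [0.4132, -0.0184, 0.2698]
tool_rot: [0.0, 0.682, 0.732, 0.0]
contact_force: [-0.4, -0.6, -1.3]
opening: 0.143
```

```bash
python3 go.py .4125 -.018 .114 -86
```

```text
t 38.2 pos [ 0.4132 -0.0184  0.2698] xd 94.0 tilt z [ 1.e-04 -1.e-04 -1.e+00] F [-0.4 -0.6 -1.3] op 0.143
shift now-axes cm [ 0.04 -0.06  0.08] | turn z 0.0 | shift in final axes [ 0.04 -0.06  0.08]
```

At 0.7 mm above home there is still no contact, so the tongue is in the lip. Releasing and withdrawing to the side, clear of the view.

apply_moves:
  increments:
    - [0,0,0,0,0,0]
    - [0,0,0,0,0,0]
    - [0,0,0,0,0,0]
    - [0,0,0,0,0,0]
    - [0,0,0,0,0,0]
    - [0,0,0,0,0,0]
  gripper: -0.4

```text
t: 38.7
tool_pos: [0.4132, -0.0184, 0.2698]
tool_rot: [0.0, 0.682, 0.732, 0.0]
contact_force: [-0.4, 0.1, 0.8]
opening: 0.699
```

apply_moves:
  increments:
    - [0,0,-1,0,0,0]
    - [0,0,-2.5,0,0,0]
    - [0,0,-3,0,0,0]
    - [0,0,-3,0,0,0]
    - [0,0,-2,0,0,0]
    - [2,0,0,0,0,0]
    - [3,0,0,0,0,0]
    - [3,0,0,0,0,0]
    - [3,0,0,0,0,0]
    - [3,0,0,0,0,0]
    - [3,0,0,0,0,0]
    - [3,0,0,0,0,0]

```text
t: 39.7
tool_pos: [0.3986, 0.1826, 0.3849]
tool_rot: [0.0, 0.682, 0.732, 0.0]
contact_force: [0.2, -0.4, -0.3]
opening: 0.701
```

apply_moves:
  increments:
    - [3,0,0,0,0,0]
    - [3,0,0,0,0,0]
    - [3,0,0,0,0,0]
    - [1,0,0,0,0,0]
    - [0,0,0,0,0,0]
    - [0,0,0,0,0,0]

```text
t: 40.2
tool_pos: [0.3919, 0.2808, 0.3846]
tool_rot: [0.0, 0.681, 0.732, -0.0]
contact_force: [0.7, -1.3, 0.1]
opening: 0.7
```

```bash
python3 - <<'E'
from h import *
d=imaging.get_image("top"); s=imaging.get_image("side")
A=cv2.resize(d["img"][130:270,200:320,::-1],(480,560),interpolation=cv2.INTER_CUBIC); B=cv2.resize(s["img"][150:250,200:280,::-1],(320,400),interpolation=cv2.INTER_CUBIC)
cv2.imwrite("pics/f.png",np.hstack([A,cv2.copyMakeBorder(B,0,160,0,0,0)]))
print("lid",hough(d,(257,239),19.5,.083))
S=arm.read_state(); print(S["t"],S["contact_force"])
E
```

```text
lid (array([256.25, 239.  ], dtype=float32), np.float32(20.2), array([ 0.41150306, -0.01872104]))
40.3 [ 0.25723686 -0.67822351  0.37887368]
```

View pics/f.png

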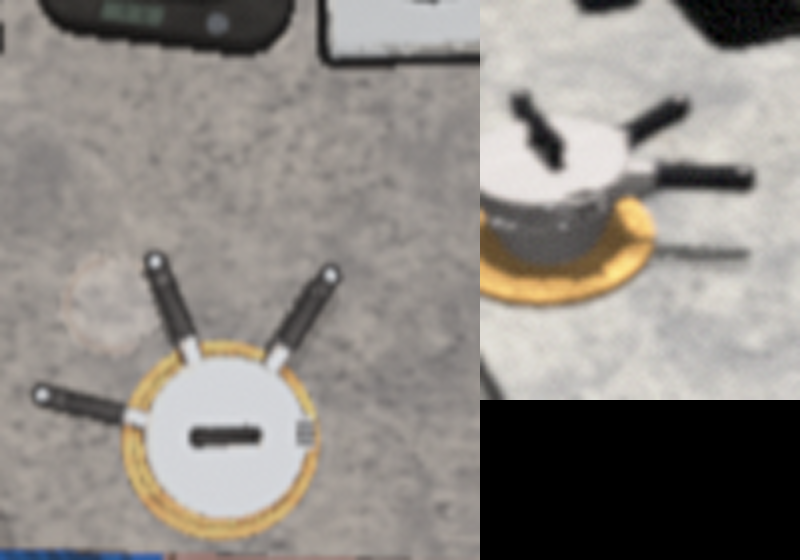

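The final views show all three pans nested and centred on the board. The lid sits flat and centred (crop 225,435), with its tongue at (307,432) over the lip. Handing in.

```bash
python3 -c "
from bench import arm
print(arm.job_done())"
```

```text
the job is handed in; nothing more can be done
None
```

I handed the job in at about 40 s. The three pans that were out are nested on the board, and the lid is on the top pan with its tongue in that pan's pouring lip.

- **Handles:** they are fanned at about 76°, 23° and −32°, all pointing away from the front edge.
- **Knocked pan:** the first pan was knocked 4–5 cm off centre after I had placed it. I set the second pan back down, put the first one back on the centre of the board, and carried on.
- **Position checks:** the last top view put the lid centre at (0.4115, −0.019), against the board centre at (0.411, −0.016). The top pan and the lid were let go within about 1 mm of their home heights.
- **Level:** I judged this from the side view and the release heights; I did not measure tilt separately.
- **Weaker measurements:** the camera readings of pan position disagreed by about 3–4 mm, and one automatic handle-angle reading was several degrees off, so I read that angle by eye.
- **Bystanders:** I did not touch the pouch or the timer, though the last crops did not include them.

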